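Free the hub cap of a food chopper, whichever way it unlocks

ROBOT

A 6-joint arm with a two-finger parallel gripper is mounted at the origin on a cart in front of the work surface, level with it; the furniture and walls round the work are solid. World frame = base frame: x ahead of the robot, y to its left, z up, the work surface at z = 0. Lengths are in m, angles in rad, forces in N, time in s.
With the tool pointing down it reaches from about 0.375 to 0.975 m from the base axis. Payload 3.8 kg.
Tool frame: the origin (TCP) lies between the finger pads; the fingertips stand 17 mm ahead of it and the grasp point (between the pads) lies 2 mm behind it; z points along the fingers, y is the line along which they close (so a half turn about z gives the same grasp; the last joint's range is limited). The gripper opens to 85 mm and grips with 20 to 120 N. Pads are 22 mm wide; open, the fingers measure 114 mm over their backs; the gripper's body (76 mm by 85 mm) begins 54 mm behind the grasp point. The pads swing forward as they close: fully open they stand 13 mm farther back than shut.
Start: joints at [1.212, 0.264, 1.604, -0, 1.274, -0.037], TCP at [0.213, 0.64, 0.248] pointing down, gripper open.
Joint ranges: [-2.63, 2.63], [-0.94, 2.18], [0.31, 2.57], [-1.31, 4.45], [0, 2.66], [-2.55, 2.55]. Speed limits (rad/s): [2.57, 2.57, 3.14, 3.14, 3.14, 3.14].

INTERFACE

Orientations are given as a rotation vector (axis times angle).
In Python, from bench import * gives the robot as it stands.
- The arm moves only by the tool move_arm, never from a script. Its argument "steps" is a list of rows, each a list of 4 numbers: the shift along the tool's x, y, z in mm, then the turn about the tool's z in degrees. In form: [[tx, ty, tz, roll], ...]. A call has 1 to 8 rows; each row is the pose to reach, as a shift and turn from the pose commanded when the call began, along the tool's axes at that moment; what a row does not reach only later rows make up. A row lasts 1/8 s, in which the tool goes at most 62.5 mm and 10.7 degrees, less where a joint would pass 70% of its speed; a pose out of reach is approached as far as the arm can. A call with a gripper value outside its range is refused whole. "fingers" is the finger opening in mm, from 0 to 85.4, set as the call begins (left out, the last holds). The fingers move at their own pace and stop on an object; the grip force is fixed at half the most. Time passes only in rows, so rows that repeat a pose let the fingers close. It gives the time, the measured TCP pose, the force, the opening and the grip force at its end, in the units of the state.
- get_state(): the state, without advancing time (a new reading comes with each control period).
- snapshot(name): name is "scene" or "top"; returns a dict with "pixels" (400x640x3 uint8, red, green, blue), "z_map" (400x640 float32, m along the optical axis (not along the pixel's ray), 0 where there is no reading), "K" (3x3 intrinsics, pixels), "T" (4x4, takes a point from camera to world coordinates). Camera axes: x right, y up, looking along -z (the intrinsics and any distortion apply to the point x, -y, -z); pixel columns grow to the right and rows downward; lengths in m; the calibration is good to about 2 mm. A picture is of the moment at which its call begins.
- close_job(): hands the job in; it is judged then, once.
Trained networks look in a picture, given as the dict that the camera call returned (one of the last four; its "shot" number tells which), for a name from the list of things; names that differ only in an ending like _2 or _b are one class to them, and where a whole thing is asked for, a point or a joint stands for the part that bears it (a point fixed in the world has none). Each returns a list of dicts, best first, with "confidence" (0 to 1); they miss things now and then, are a little off and sometimes report something else, mostly with a low value. They report only what shows in the picture. A call takes as long as a camera call. They do not tell look-alikes from the thing itself.
- search_frame(picture, target): "rect" ([left, top, right, bottom] in pixels, round what is visible of it).
The state is a dict: "t": time; "qpos": joint angles; "joint_vel": joint speeds; "tau": joint torques, N m; "ee_pos": TCP position; "tool_rot": TCP orientation; "ft_force": force on the tool from outside, world axes, zero at the start; "torque": the same for the moment, N m; "opening": finger opening in m; "gripper_force": force on a finger pad.
Only numpy, scipy, OpenCV 4.12 (cv2) and the standard library are available. Lean on these libraries where they do the work, as an engineer would, in place of code of your own. Each camera call takes 0.05 s, during which the arm holds its last target. There are 200 camera calls.

TASK

Take the locking cap off the drive hub of the round food-chopper base so that the hub is bare for the bowl. Nothing outside shows whether the cap unlocks clockwise or anticlockwise: try it one way, and if it runs into a stop after a small turn, turn it the other way (less than a quarter turn) until it is free, without wrenching it or pulling on it while it is locked. Then lift it straight off and finish with the gripper still holding it level over the base, clearly off the hub with 4 to 6 cm of air under it (wall cabinets hang close above and behind); leave everything else on the worktop where it stands.

Things in the scene. Friction and masses are not known exactly. Their poses are not given: they have to be found in the camera images.
- motor_base: round white motor base of a food chopper, firmly fixed to the worktop: 140 mm across at the foot, 92 mm at the flat deck on top, 55 mm high; a black dial marks its front (its -x side). Origin: centre of the underside, on the hub's axis; z up. Two tabs on the hub under the cap, along the base's +x and -x, hold the cap down.
- hub_seat (a point): point on the hub's axis at deck height, where the cap's origin sits, in a collar 65 mm across, 6 mm high. Cap angles from the base's x axis: one way a hard hidden stop at 18 to 25 degrees (0.3 N m or more; free turning under 0.15; twisting 15 degrees past it is wrenching); the other way it runs easily, lifts off from 50, stops only past 100: aim for 75. The free way varies, unseen.
- hub_cap: locking cap, loose, 50 to 100 g: fluted grey skirt 57 mm across, 28 mm high, and an upright orange wing on top (44 mm long along the cap's x, 13 mm thick along y, from 28 to 58 mm above the origin). Origin: centre of the lower rim, which rests on the deck; z up. Locked, the wing lies within 6 degrees of the base's x axis and the cap has about 2 mm of play sideways and up.
- wing_grip (a point): point inside the orange wing, on the cap's axis 51 mm above the cap's origin, at the height to grip the wing's two flat sides from above; the wing's top is 7 mm higher, the grey roof 23 mm lower (fingertips must stay above it). Axes as the cap's.
- tin_1: food tin, 75 mm across, 58 mm high, on the far side of the base; bystander. Origin: centre of its underside.
- tomato_3: red tomato, 60 mm across, left of the base; bystander. Origin: centre of its underside.
- teaspoon_1: steel teaspoon 139 mm long along its x, lying right of the base; bystander. Origin: centre of its underside.
- garlic_1: garlic bulb, 56 mm, far left; bystander. Origin: centre of its underside.
- lemon_1: lemon, 72 x 55 mm, far left at the front; bystander. Origin: centre of its underside.
- chopper_bowl: clear plastic bowl of the chopper, 110 mm across, 95 mm high, far left at the back; bystander, stays where it is. Origin: centre of its underside.
Things that resemble listed ones, but are neither listed nor needed, are in the scene too. Several things have the shape of the hub_cap; the one meant has the colours described above.

How it is judged:
By the outcome, as a careful person would: the job done as asked, in the order asked, and still so for the second after the job is handed in, while the arm keeps its last pose, push and grip.
It also fails if it takes over 40 s, if anything falls off the work surface, if the arm or the gripper's body presses on something with over 40 N, if the wrist force passes 120 N, or if a joint passes its speed limit or range.

## Working session

There is one attempt and no reset: what is moved stays moved. The work goes in short steps, Python scripts to look and compute and a tool call to move; the robot and the scene stay as the last step left them, time stands still between calls to the robot, and variables do not carry over. Pictures are saved under pics/ and viewed, at most 10 in all, crops included, and the job is handed in when it is done.

Besides the shell and the picture viewer there is one more tool, called as a command line: name --pt "numbers of a row" for each row, then --argument value for the rest. move_arm: Moves the arm, as the interface text tells. Its arguments: {"type":"object","properties":{"steps":{"type":"array"},"fingers":{"type":"number"}},"required":["steps"]}

```bash
mkdir -p pics
cat > h.py <<'E'
from bench import *
import numpy as np, cv2
def save(s,n,crop=None,scale=1):
    im=s["pixels"][...,::-1]
    if crop: l,t,r,b=crop; im=im[t:b,l:r]
    cv2.imwrite("pics/"+n,cv2.resize(im,None,fx=scale,fy=scale,interpolation=cv2.INTER_CUBIC))
def pts(s):
    z=s["z_map"];K=s["K"];v,u=np.mgrid[:z.shape[0],:z.shape[1]]
    p=np.stack([(u-K[0,2])/K[0,0]*z,-(v-K[1,2])/K[1,1]*z,-z],-1)
    return p@s["T"][:3,:3].T+s["T"][:3,3]
E
python3 - <<'E'
from h import *
for n in("scene","top"):
    s=snapshot(n);save(s,n+"1.png")
    P=pts(s);print(n,s["T"][:3,3].round(2))
    for t in("hub_cap","motor_base"):
        for d in search_frame(s,t)[:5]:
            l,tp,r,b=map(int,d["rect"]);q=P[tp:b,l:r].reshape(-1,3)
            print(t,round(d["confidence"],2),(l,tp,r,b),P[(tp+b)//2,(l+r)//2].round(3))
st=get_state();print({k:np.round(v,3) for k,v in st.items()})
E
```

```text
scene [0.05 1.03 1.13]
hub_cap 0.68 (352, 147, 372, 170) [0.516 0.058 0.084]
hub_cap 0.67 (395, 125, 417, 149) [ 0.461 -0.123  0.057]
hub_cap 0.65 (315, 224, 332, 245) [0.482 0.321 0.036]
hub_cap 0.64 (341, 151, 386, 185) [0.502 0.073 0.064]
hub_cap 0.55 (262, 281, 286, 305) [0.481 0.541 0.045]
motor_base 0.66 (335, 153, 388, 186) [0.506 0.078 0.061]
top [0.38 0.24 1.06]
hub_cap 0.9 (379, 214, 402, 234) [0.516 0.053 0.113]
hub_cap 0.7 (444, 233, 472, 254) [ 0.464 -0.132  0.06 ]
hub_cap 0.54 (283, 230, 307, 255) [0.489 0.299 0.058]
motor_base 0.8 (358, 203, 413, 254) [0.511 0.061 0.081]
{'t': np.float64(0.3), 'qpos': array([ 1.212,  0.264,  1.605,  0.   ,  1.274, -0.037]), 'joint_vel': array([-0.001, -0.003, -0.004, -0.001,  0.002,  0.001]), 'tau': array([ 1.0000e-03, -5.1439e+01, -3.6697e+01,  0.0000e+00,  8.0000e-03,
        0.0000e+00]), 'ee_pos': array([0.213, 0.64 , 0.248]), 'tool_rot': array([-5.030e-01, -3.101e+00,  1.000e-03]), 'ft_force': array([ 0.141, -0.183,  0.591]), 'torque': array([ 0.001, -0.04 ,  0.027]), 'gripper_force': np.float64(0.0), 'opening': np.float64(0.086)}
```

View pics/scene1.png

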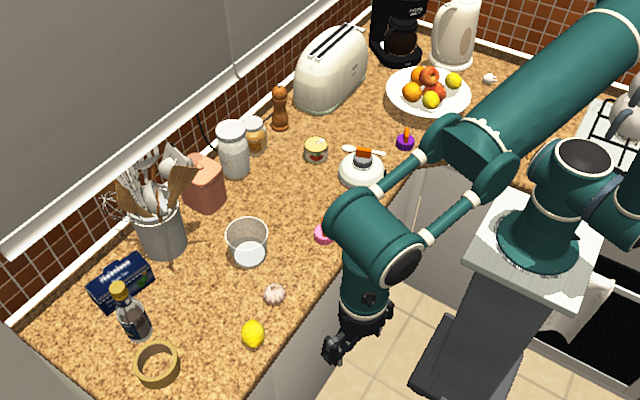

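View pics/top1.png

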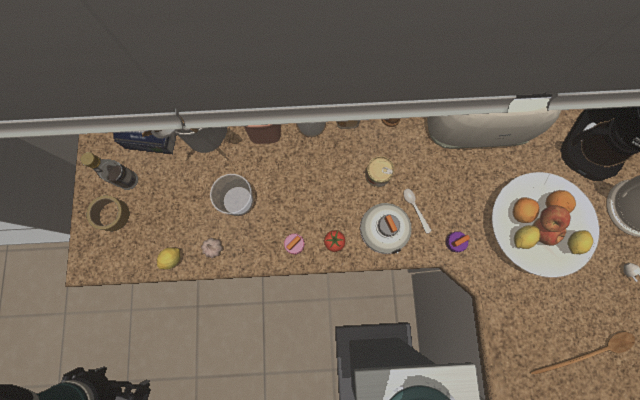

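Top view candidates for the cap: grey skirt with orange wing on the white base (390,224), pink look-alike (293,243), purple look-alike (458,241). The one meant is the grey one on the base, whose dial is at about (397,250). I'll check it in a crop and measure it.

Run:
```python
from h import *
s=snapshot("top");P=pts(s);save(s,"crop1.png",(340,190,440,265),7)
c=snapshot("scene");Pc=pts(c)
for n,S,Q,(l,t,r,b) in(("top",s,P,(360,200,415,255)),("scene",c,Pc,(335,140,390,190))):
    hsv=cv2.cvtColor(S["pixels"],cv2.COLOR_RGB2HSV);m=np.zeros(hsv.shape[:2],bool)
    m[t:b,l:r]=((hsv[...,0]<18)&(hsv[...,1]>140)&(hsv[...,2]>80))[t:b,l:r]
    q=Q[m];q=q[q[:,2]>.06];print(n,len(q),"z pct",np.percentile(q[:,2],[5,50,95]).round(3))
    q=q[q[:,2]>.095]; (cx,cy),(w,h),a=cv2.minAreaRect((q[:,:2]*1000).astype(np.float32));print("wing centre",cx,cy,w,h,a)
    u,sv,vt=np.linalg.svd(q[:,:2]-q[:,:2].mean(0),full_matrices=False);print("mean",q.mean(0).round(4),"yaw",np.degrees(np.arctan2(vt[0,1],vt[0,0])))
# white deck/base circle
    w=np.zeros_like(m);w[t:b,l:r]=True
    q=Q[w&(Q[...,2]>.05)&(Q[...,2]<.059)];print("deck n",len(q));(x,y),R=cv2.minEnclosingCircle((q[:,:2]*1000).astype(np.float32));print("deck circ",x,y,R)
    g=S["pixels"].max(-1)<60
    q=Q[w&g&(Q[...,2]>.01)];print("dark",len(q),np.median(q,0).round(3) if len(q) else "")
    hi=Q[(Q[...,2]>.25)&(Q[...,1]>-.3)&(Q[...,1]<.3)&(Q[...,0]>.35)]
    if len(hi):print("cabinet z",np.percentile(hi[:,2],[1,50,99]).round(2),"x",np.percentile(hi[:,0],[1,50,99]).round(2))
from scipy.spatial.transform import Rotation as R
print(R.from_rotvec(get_state()["tool_rot"]).as_matrix().round(3))
```

```text
top 85 z pct [0.108 0.112 0.115]
wing centre 447.04315185546875 131.98976135253906 39.013580322265625 241.11158752441406 41.29890060424805
mean [0.5171 0.0527 0.123 ] yaw 130.04217966996438
deck n 757
deck circ 519.9992065429688 51.00536346435547 59.06168746948242
dark 10 [0.454 0.032 0.04 ]
cabinet z [0.54 0.68 1.06] x [0.38 0.63 0.63]
scene 129 z pct [0.088 0.103 0.116]
wing centre 298.32501220703125 540.231201171875 42.160770416259766 1096.08740234375 24.14936065673828
mean [0.5028 0.0823 0.1385] yaw 115.27289627604287
deck n 459
deck circ 518.043212890625 51.97282409667969 61.002044677734375
dark 44 [0.5   0.069 0.066]
cabinet z [0.54 0.57 0.63] x [0.61 0.62 0.63]
[[-0.949  0.316 -0.   ]
 [ 0.316  0.949 -0.   ]
 [ 0.    -0.    -1.   ]]
```

View pics/crop1.png

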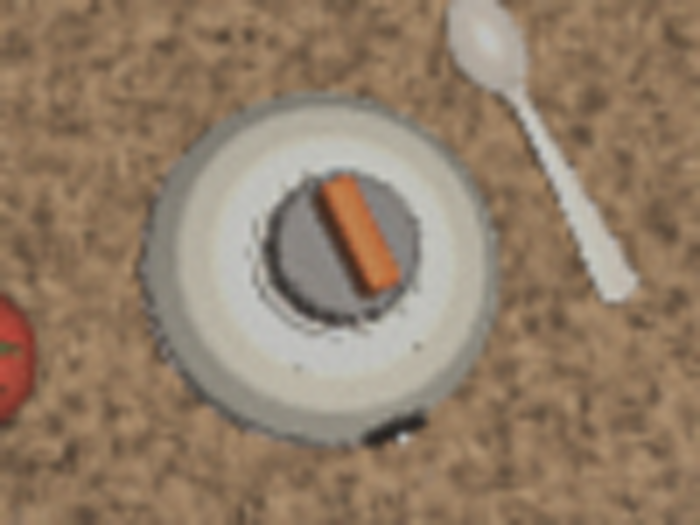

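The crop shows the grey skirt with the orange wing at crop (360,235), sitting on the white base. The dial is at (397,428). This is the right cap, so I start the reach.

move_arm --pt "-30 -29 0 9" --pt "-60 -58 0 18" --pt "-90 -87 0 27" --pt "-120 -115 0 36" --pt "-150 -144 0 45" --pt "-180 -173 0 54" --pt "-209 -202 0 63" --pt "-237 -231 0 71" --fingers 50

```text
t: 1.4
ee_pos: [0.3658, 0.3451, 0.2486]
tool_rot: [2.216, 2.227, 0.001]
ft_force: [0.4, 0.2, 0.6]
opening: 0.0503
gripper_force: 0.0
```

```bash
cat > m.py <<'E'
from h import *
from scipy.spatial.transform import Rotation as R
s=snapshot("top");P=pts(s)
hsv=cv2.cvtColor(s["pixels"],cv2.COLOR_RGB2HSV)
d=np.hypot(P[...,0]-.518,P[...,1]-.052)
m=(hsv[...,0]<18)&(hsv[...,1]>140)&(hsv[...,2]>80)&(d<.05)&(P[...,2]>.106)&(P[...,2]<.125)
q=P[m];(cx,cy),wh,a=cv2.minAreaRect((q[:,:2]*1000).astype(np.float32))
e=np.linalg.eigh(np.cov(q[:,:2].T))[1][:,1]
print(len(q),"wing",q.mean(0).round(4),"rect",cx,cy,wh,a,"yaw",np.degrees(np.arctan(e[1]/e[0])))
q=P[(d<.08)&(P[...,2]>.053)&(P[...,2]<.058)]
(x,y),r=cv2.minEnclosingCircle((q[:,:2]*1000).astype(np.float32));print("deck",x,y,r)
q=P[(d<.036)&(P[...,2]>.078)&(P[...,2]<.088)];(x,y),r=cv2.minEnclosingCircle((q[:,:2]*1000).astype(np.float32));print("roof",x,y,r)
q=P[(d<.1)&(P[...,2]>.01)];(x,y),r=cv2.minEnclosingCircle((q[:,:2]*1000).astype(np.float32));print("foot",x,y,r)
st=get_state();M=R.from_rotvec(st["tool_rot"]).as_matrix();print(st["ee_pos"].round(4),M.round(3).tolist(),"ytool yaw",np.degrees(np.arctan2(M[1,1],M[0,1])),st["qpos"].round(2))
E
python3 m.py
```

```text
80 wing [0.5182 0.0501 0.1119] rect 518.9421997070312 49.7037467956543 (40.72742462158203, 12.132550239562988) 20.030485153198242 yaw 20.366769248534027
deck 519.9951171875 50.131187438964844 53.58225631713867
roof 519.5506591796875 50.088470458984375 28.538955688476562
foot 531.8070068359375 50.60809326171875 86.73514556884766
[0.3672 0.3414 0.2484] [[0.0, 1.0, 0.002], [1.0, -0.0, -0.004], [-0.004, 0.002, -1.0]] ytool yaw -0.02229639262849081 [ 0.7  -0.07  1.97 -0.    1.24  0.7 ]
```

move_arm --pt "-37 19 0 9" --pt "-74 38 0 18" --pt "-111 58 0 27" --pt "-148 77 0 36" --pt "-185 96 10 45" --pt "-222 115 20 54" --pt "-260 135 30 62" --pt "-296 154 40 70"

```text
t: 2.45
ee_pos: [0.5229, 0.0506, 0.2083]
tool_rot: [3.092, 0.554, 0.001]
ft_force: [0.2, -0.6, 0.3]
opening: 0.0502
gripper_force: 0.0
```

move_arm --pt "0 0 10 0" --pt "0 0 20 0" --pt "0 0 30 0" --pt "0 0 40 0" --pt "0 0 40 0"

```text
t: 3.08
ee_pos: [0.5211, 0.0524, 0.1671]
tool_rot: [-3.09, -0.563, 0.003]
ft_force: [-0.3, 0.1, -0.3]
opening: 0.0499
gripper_force: 0.0
```

Run:
```python
from h import *
from scipy.spatial.transform import Rotation as R
s=snapshot("scene");save(s,"sc2.png",(310,100,430,200),6)
st=get_state();M=R.from_rotvec(st["tool_rot"]).as_matrix();print(st["t"],st["ee_pos"].round(4),M.round(3).tolist(),"ytool yaw",np.degrees(np.arctan2(M[1,1],M[0,1])),st["qpos"].round(2))
```

```text
3.125 [0.5217 0.0523 0.1678] [[0.936, 0.352, -0.001], [0.352, -0.936, -0.0], [-0.001, -0.0, -1.0]] ytool yaw -69.3743129170784 [0.05 0.05 2.01 0.   1.09 1.26]
```

View pics/sc2.png

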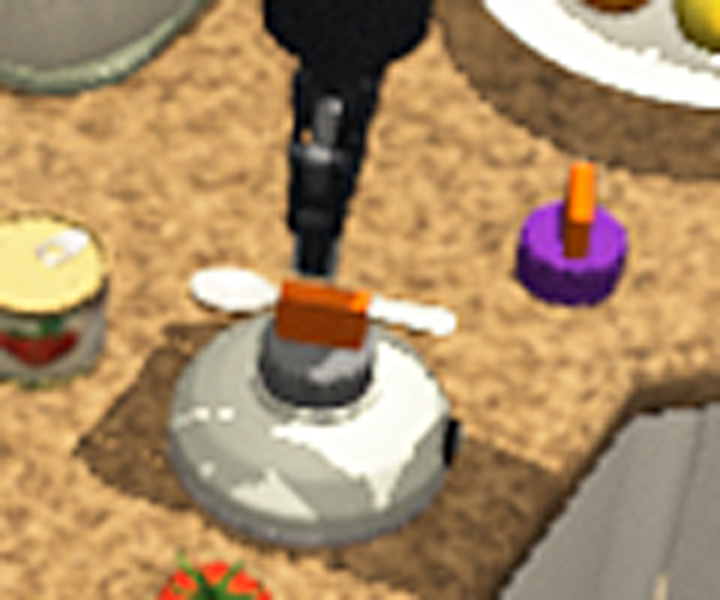

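The scene crop shows the gripper directly above the orange wing at (322,315), with tin and spoon clear of it. I descend with a small centring shift.

move_arm --pt "-2 1 10 0" --pt "-2 1 22 0" --pt "-2 1 34 0" --pt "-2 1 46 0" --pt "-2 1 55 0" --pt "-2 1 61 0" --pt "-2 1 61 0" --pt "-2 1 61 0"

```text
t: 4.12
ee_pos: [0.521, 0.0502, 0.1077]
tool_rot: [3.091, 0.561, 0.001]
ft_force: [1.4, -0.1, -0.2]
opening: 0.0501
gripper_force: 0.0
```

Run:
```python
from h import *
from scipy.spatial.transform import Rotation as R
s=snapshot("scene");save(s,"sc3.png",(330,130,400,190),9)
st=get_state();M=R.from_rotvec(st["tool_rot"]).as_matrix();print(st["t"],st["ee_pos"].round(4),"ytool yaw",np.degrees(np.arctan2(M[1,1],M[0,1])),st["ft_force"].round(2),st["torque"].round(3))
print("err tool xy", (np.array([.519,.050])-st["ee_pos"][:2])@M[:2,:2]*1000)
```

```text
4.175 [0.5211 0.0502 0.1078] ytool yaw -69.43761394798922 [ 0.33  0.4  -0.01] [ 0.015 -0.007  0.06 ]
err tool xy [-2.00511042 -0.57968122]
```

View pics/sc3.png

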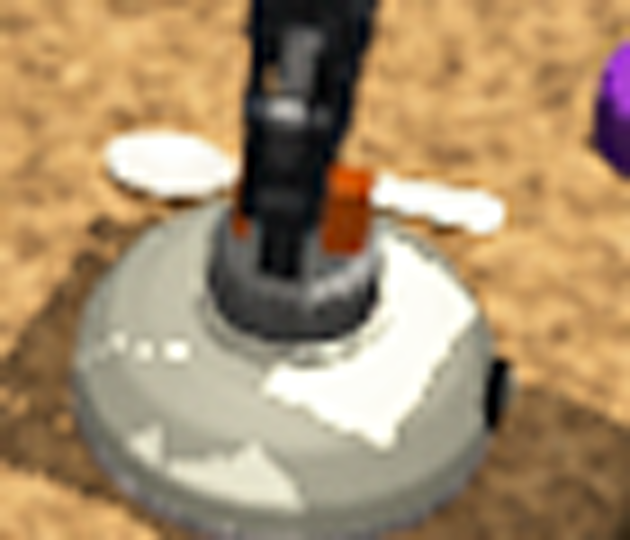

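The near finger (285,200) sits slightly to the +x side of the wing centre (303,210), which agrees with the measured 2 mm error. I correct that and close.

move_arm --pt "-2.5 -0.5 1 0" --pt "-2.5 -0.5 1 0" --pt "-2.5 -0.5 1 0"

```text
t: 4.55
ee_pos: [0.5181, 0.0497, 0.1064]
tool_rot: [3.091, 0.561, 0.0]
ft_force: [0.6, 0.8, -0.2]
opening: 0.05
gripper_force: 0.0
```

move_arm --pt "0 0 0 0" --pt "0 0 0 0" --pt "0 0 0 0" --pt "0 0 0 0" --pt "0 0 0 0" --pt "0 0 0 0" --fingers 6

```text
t: 5.3
ee_pos: [0.5182, 0.0497, 0.1063]
tool_rot: [3.091, 0.561, 0.0]
ft_force: [0.3, -0.4, -0.2]
opening: 0.0117
gripper_force: 61.7
```

```bash
cat > st.py <<'E'
from h import *
from scipy.spatial.transform import Rotation as R
st=get_state();M=R.from_rotvec(st["tool_rot"]).as_matrix();print(st["t"],st["ee_pos"].round(4),"yyaw",np.degrees(np.arctan2(M[1,1],M[0,1])).round(2),"F",st["ft_force"].round(2),"M",st["torque"].round(3),st["opening"].round(4),st["gripper_force"].round(1),"q6",st["qpos"][5].round(3),"tilt",np.degrees(np.arccos(-M[2,2])).round(2))
E
python3 st.py
```

```text
Traceback (most recent call last):
  File "st.py", line 3, in <module>
    st=get_state();M=R.from_rotvec(st["tool_rot"]).as_matrix();print(st["t"],st["ee_pos"].round(4),"yyaw",np.degrees(np.arctan2(M[1,1],M[0,1])).round(2),"F",st["ft_force"].round(2),"M",st["torque"].round(3),st["opening"].round(4),st["gripper_force"].round(1),"q6",st["qpos"][5].round(3),"tilt",np.degrees(np.arccos(-M[2,2])).round(2))
                                                                                                                                                                                                               ^^^^^^^^^^^^^^^^^^^
AttributeError: 'float' object has no attribute 'round'
```

move_arm --pt "0 0 0 -3" --pt "0 0 0 -6" --pt "0 0 0 -9" --pt "0 0 0 -12" --pt "0 0 0 -14" --pt "0 0 0 -14"

```text
t: 6.05
ee_pos: [0.5182, 0.0496, 0.1063]
tool_rot: [3.0, 0.933, 0.0]
ft_force: [0.7, -0.7, -0.6]
opening: 0.0118
gripper_force: 61.7
```

```bash
sed -i 's/st\["opening"\].round(4),st\["gripper_force"\].round(1)/st["opening"],st["gripper_force"]/; s/st\["qpos"\]\[5\].round(3)/st["qpos"][5]/' st.py; python3 st.py
```

```text
6.05 [0.5182 0.0496 0.1063] yyaw -55.45 F [ 0.7  -0.73 -0.59] M [-0.217 -0.162  0.025] 0.011798864562735599 61.650813817977905 q6 1.0156800590299568 tilt 0.01
```

move_arm --pt "0 0 0 -2" --pt "0 0 0 -4" --pt "0 0 0 -4"

```text
t: 6.42
ee_pos: [0.5182, 0.0496, 0.1063]
tool_rot: [2.965, 1.038, -0.0]
ft_force: [0.1, -0.7, -0.3]
opening: 0.0115
gripper_force: 61.6
```

```bash
python3 st.py
```

```text
6.425 [0.5182 0.0496 0.1063] yyaw -51.41 F [ 0.11 -0.67 -0.29] M [-0.224 -0.179 -0.061] 0.011507750537903424 61.62474274635315 q6 0.9451663423491281 tilt 0.01
```

move_arm --pt "0 0 0 -2" --pt "0 0 0 -4" --pt "0 0 0 -4"

```text
t: 6.8
ee_pos: [0.5181, 0.0497, 0.1063]
tool_rot: [2.927, 1.141, -0.0]
ft_force: [0.6, -1.1, -0.0]
opening: 0.0116
gripper_force: 61.6
```

```bash
python3 st.py
```

```text
6.8 [0.5181 0.0497 0.1063] yyaw -47.41 F [ 0.62 -1.12 -0.  ] M [-0.272 -0.199 -0.096] 0.011639446965550007 61.616753339767456 q6 0.8752530321402572 tilt 0.0
```

move_arm --pt "0 0 0 -2" --pt "0 0 0 -3" --pt "0 0 0 -3"

```text
t: 7.18
ee_pos: [0.5181, 0.0498, 0.1063]
tool_rot: [-2.896, -1.217, 0.0]
ft_force: [1.3, -0.8, -0.8]
opening: 0.0117
gripper_force: 61.7
```

```bash
python3 st.py
```

```text
7.175 [0.5181 0.0498 0.1063] yyaw -44.43 F [ 1.3  -0.76 -0.78] M [-0.079 -0.162 -0.024] 0.011701282983087837 61.69554948806763 q6 0.8231891289662524 tilt 0.01
```

move_arm --pt "0 0 0 -2" --pt "0 0 0 -4" --pt "0 0 0 -4"

```text
t: 7.55
ee_pos: [0.5179, 0.0498, 0.1063]
tool_rot: [-2.852, -1.317, 0.001]
ft_force: [0.1, 0.5, 0.6]
opening: 0.0116
gripper_force: 61.9
```

Run:
```python
exec(open("st.py").read())
s=snapshot("scene");save(s,"sc4.png",(330,130,400,190),9)
```

```text
7.55 [0.5179 0.0498 0.1063] yyaw -40.41 F [0.07 0.55 0.55] M [ 0.209  0.025 -0.043] 0.011611781024837856 61.870490312576294 q6 0.7530477468566275 tilt 0.03
```

View pics/sc4.png

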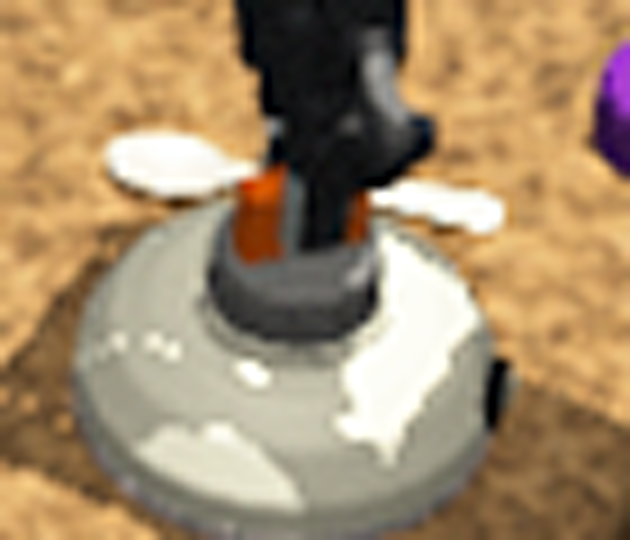

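The wing (260,215) has turned with the gripper by about 29° and resistance stays low, so this is the free direction. I continue towards 75°, with a check on the way.

move_arm --pt "0 0 0 -3" --pt "0 0 0 -6" --pt "0 0 0 -9" --pt "0 0 0 -9"

```text
t: 8.1
ee_pos: [0.518, 0.0497, 0.1063]
tool_rot: [-2.741, -1.536, 0.001]
ft_force: [-1.1, 0.2, 0.6]
opening: 0.0116
gripper_force: 61.8
```

```bash
python3 st.py
```

```text
8.1 [0.518  0.0497 0.1063] yyaw -31.47 F [-1.11  0.23  0.63] M [0.11  0.063 0.055] 0.01161290423432389 61.836140155792236 q6 0.597163605769329 tilt 0.02
```

move_arm --pt "0 0 0 -4.5" --pt "0 0 0 -9" --pt "0 0 0 -13.5" --pt "0 0 0 -18" --pt "0 0 0 -18"

```text
t: 8.72
ee_pos: [0.5183, 0.0494, 0.1063]
tool_rot: [2.467, 1.944, -0.0]
ft_force: [1.1, -1.1, 0.6]
opening: 0.0117
gripper_force: 61.7
```

move_arm --pt "0 0 0 -4.5" --pt "0 0 0 -9" --pt "0 0 0 -13.5" --pt "0 0 0 -17" --pt "0 0 0 -17"

```text
t: 9.35
ee_pos: [0.518, 0.0497, 0.1063]
tool_rot: [-2.154, -2.287, 0.0]
ft_force: [0.5, 1.1, -0.1]
opening: 0.0116
gripper_force: 61.8
```

```bash
python3 st.py
```

```text
9.35 [0.518  0.0497 0.1063] yyaw 3.44 F [ 0.47  1.09 -0.08] M [0.023 0.001 0.019] 0.011560872242040927 61.78923726081848 q6 -0.012094152703907768 tilt 0.01
```

move_arm --pt "0 0 -2 0" --pt "0 0 -4 0" --pt "0 0 -6 0" --pt "0 0 -6 0"

```text
t: 9.85
ee_pos: [0.5182, 0.0498, 0.1125]
tool_rot: [2.152, 2.289, 0.0]
ft_force: [1.3, 0.1, -0.0]
opening: 0.0118
gripper_force: 61.5
```

```bash
python3 st.py
```

```text
9.85 [0.5182 0.0498 0.1125] yyaw 3.55 F [ 1.34  0.15 -0.01] M [-0.038 -0.025 -0.013] 0.011791575072780528 61.511220932006836 q6 -0.014082779830206884 tilt 0.02
```

No pull at 6 mm of lift, which is beyond the play, so the cap is free. I lift on.

move_arm --pt "0 0 -6 0" --pt "0 0 -13 0" --pt "0 0 -20 0" --pt "0 0 -27 0" --pt "0 0 -34 0" --pt "0 0 -40 0" --pt "0 0 -44 0" --pt "0 0 -44 0"

```text
t: 10.85
ee_pos: [0.5184, 0.0497, 0.1567]
tool_rot: [2.151, 2.289, 0.001]
ft_force: [-0.9, -0.8, -0.8]
opening: 0.0118
gripper_force: 61.5
```

Run:
```python
exec(open("st.py").read())
s=snapshot("scene");save(s,"sc5.png",(310,110,410,190),7)
P=pts(s);d=np.hypot(P[...,0]-.519,P[...,1]-.05)
px=s["pixels"].astype(int)
for v in range(135,190,2): print(v,[ (int(P[v,u,2]*1000)) for u in range(352,374,3)])
```

```text
10.85 [0.5184 0.0497 0.1567] yyaw 3.56 F [-0.93 -0.85 -0.81] M [ 0.063  0.015 -0.007] 0.011818881845368789 61.51019811630249 q6 -0.014354657738484785 tilt 0.04
135 [-2, 1, 161, 171, 164, 178, 181, 2]
137 [2, 1, 153, 163, 163, 171, 172, 3]
139 [0, 2, 136, 166, 165, 161, 161, 2]
141 [0, 5, 138, 165, 163, 150, 158, 3]
143 [2, 134, 134, 149, 155, 1126, 137, 132]
145 [7, 132, 132, 146, 146, 136, 136, 132]
147 [4, 124, 133, 138, 141, 139, 138, 132]
149 [2, 118, 130, 132, 137, 137, 133, 127]
151 [3, 112, 126, 127, 130, 130, 126, 117]
153 [54, 57, 115, 120, 123, 123, 116, 3]
155 [58, 57, 110, 106, 112, 116, 108, 50]
157 [57, 62, 72, 76, 77, 55, 60, 52]
159 [65, 57, 72, 76, 73, 78, 56, 64]
161 [61, 57, 60, 71, 74, 74, 54, 59]
163 [60, 56, 54, 65, 62, 60, 59, 65]
165 [57, 59, 55, 52, 58, 57, 55, 54]
167 [58, 63, 58, 57, 58, 56, 66, 60]
169 [56, 57, 56, 62, 62, 55, 60, 57]
171 [53, 58, 54, 57, 54, 54, 52, 55]
173 [54, 56, 50, 54, 58, 59, 56, 51]
175 [53, 49, 60, 51, 57, 55, 53, 54]
177 [47, 49, 47, 53, 51, 51, 51, 50]
179 [45, 48, 49, 50, 47, 48, 44, 47]
181 [39, 41, 42, 43, 41, 43, 40, 39]
183 [33, 37, 33, 37, 37, 40, 38, 35]
185 [29, 31, 29, 35, 30, 32, 27, 26]
187 [14, 22, 18, 27, 28, 23, 21, 16]
189 [0, 12, 15, 13, 18, 13, 15, 2]
```

View pics/sc5.png

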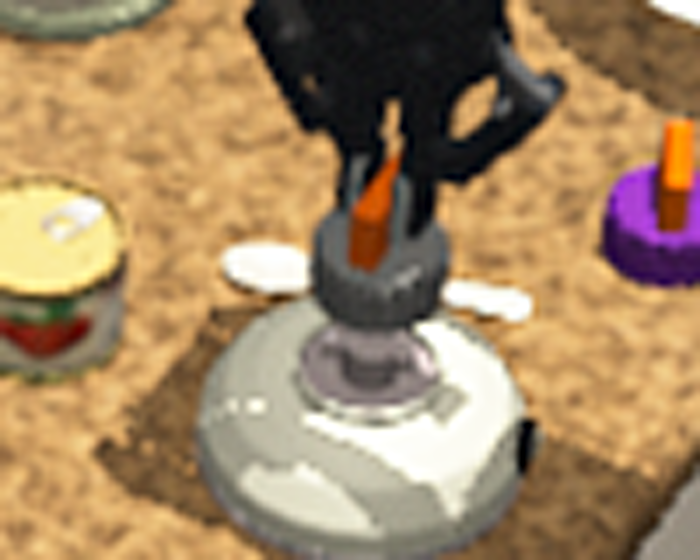

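The cap (380,265) is held level with its rim at z ≈ 0.105, about 50 mm above the deck. The hub (370,365) is bare, and tin and spoon are unmoved. I hand in.

```bash
python3 -c "
from bench import *
print(close_job())"
```

```text
the job is handed in; nothing more can be done
None
```

The cap is off and the job is handed in: it unlocked anticlockwise at low torque (about 73° turned, no stop met), and the gripper holds it level over the bare hub, about 50 mm above the deck (roughly 3 cm above the hub's top).

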